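# Release the test coupon and slide it to the cooling shelf

## Robot

A 7-joint arm with a two-finger parallel gripper is mounted at the origin on the work surface. World frame = base frame: x ahead of the robot, y to its left, z up, the work surface at z = 0. Lengths are in m, angles in rad, forces in N, time in s.
With the tool pointing down it reaches from about 0.35 to 0.9 m from the base axis. Payload 19.9 kg.
Tool frame: the origin (TCP) lies at the centre of the arm's flange, where the gripper is bolted on; the fingertips stand 173 mm ahead of it and the grasp point (between the pads) lies 155 mm ahead of it; z points along the fingers, y is the direction in which the jaws open and shut (so a half turn about z gives the same grasp; the last joint's range is limited). The gripper opens to 85 mm and grips with 20 to 120 N. Pads are 22 mm wide; open, the fingers measure 114 mm over their backs; the gripper's body (76 mm by 85 mm) begins 54 mm behind the grasp point. The pads swing forward as they close: fully open they stand 13 mm farther back than shut.
Start: joints at [-1.248, 0.417, -0.01, 1.614, 0.005, 1.111, -0.053], TCP at [0.223, 0.584, 0.405] pointing down, gripper open.
Joint ranges: [-2.81, 2.81], [-0.39, 2.02], [-1.27, 1.25], [0.06, 2.57], [-1.19, 4.33], [0.19, 2], [-2.82, 2.82]. Speed limits (rad/s): [1.89, 1.89, 2.39, 2.39, 3.01, 3.01, 3.01].

## Interface

Orientations are given as a 3x3 rotation matrix whose columns are the frame's x, y, z axes.
In Python, from cell import r gives the robot as it stands.
- The arm moves only by the tool send_rows, never from a script. Its argument "commands" is a list of rows, each a list of 7 numbers: the shift along the tool's x, y, z normalised to -1 to 1, where 1 is 0.2 m, then the turn, a rotation vector about the tool's x, y, z normalised to -1 to 1, where 1 is 360 degrees, then the opening, from 0 (shut) to 1 (fully open). A call has 1 to 12 rows; each row shifts and turns the commanded pose from where the row before left it, along the tool's axes as they then stand; what a row does not reach is not made up. A row lasts 1/8 s, in which the tool goes at most 62.5 mm and 10.7 degrees, less where a joint would pass 70% of its speed; a pose out of reach is approached as far as the arm can. A call with a number of a shift or a turn outside -1 to 1 is refused whole. A call with a gripper value outside its range is refused whole. The fingers move at their own pace and stop on an object; "force" is the grip in N (left out, the last holds). Time passes only in rows, so rows that do not move let the fingers close. It gives the time, the measured TCP pose, the force and the opening at its end, in the units of the state.
- r.read_state(): the state, without advancing time (a new reading comes with each control period).
- r.capture(name): name is "side" or "top" or "wrist"; returns (picture, depth): 420x560x3 uint8, red, green, blue; 420x560 float32, m along the optical axis (not along the pixel's ray), 0 where there is no reading.
- r.calibration(name): a dict with "K" (3x3 intrinsics, pixels), "R" (3x3) and "t" (3): a world point X has camera coordinates R X + t; the wrist camera has in their place "T_tool_cam" (4x4, takes a point from camera to tool coordinates, whose origin is the TCP and whose axes are the flange's). Camera axes: x right, y down, z forward; pixel columns grow to the right and rows downward; lengths in m; the calibration is good to about 2 mm. A picture is of the moment at which its call begins: read the wrist's pose just before it. calibration takes no time and is no camera call.
- r.finish_job(): hands the job in, once; it reports no verdict.
The state is a dict: "time": time; "joint_pos": joint angles; "joint_vel": joint speeds; "joint_efforts": joint torques, N m; "eef_pos": TCP position; "orientation": TCP orientation; "contact_force": force on the tool from outside, world axes, zero at the start; "torque": the same for the moment, N m; "grip_width": opening from 0.0 (shut) to 1.0 (fully open).
Only numpy, scipy, OpenCV 4.12 (cv2) and the standard library are available. Lean on these libraries where they do the work, as an engineer would, in place of code of your own. Each camera call takes 0.05 s, during which the arm holds its last target.

## Task

The measurement is finished: swing the clamp bar up until it stands open, then slide the flat steel coupon out from under it along the bed onto the finned cooling shelf, all the way to the end stop. Keep the coupon flat on the bed (do not lift it out), leave the bar standing open, and leave the things around the fixture where they are.

Things in the scene. Friction and masses are not known exactly. Their poses are not given: they have to be found in the camera images.
- fixture: Clamping fixture, fixed to the bench: blue base joined to a finned aluminium cooling shelf; 340 mm long (its y from -185 to 155), 110 mm wide. Origin: on the bench under the channel's centre line; z up, y along the channel from the clamp towards the shelf, x across it towards the hinge. Two hinge cheeks 72 mm high stand at x 83 to 107 mm. The clamp bar crosses the channel at y = -58 mm.
- bed (a point): Point on the bed (the flat channel floor), 40 mm above the fixture's origin; axes as the fixture's. The bed is dark steel for y below 5 mm, aluminium shelf beyond, without a step. The channel is 62 mm wide between two guides 5 mm high and 10 mm wide; its rear end (y = -185 mm) is open.
- end_stop (a point): Foot of the end stop's inner face, on the channel's centre line at bed height: x = 0, y = 140, z = 40 mm in the fixture's frame. The stop is an aluminium block as wide as the bed, 18 mm higher than it. A coupon pushed home has its centre 45 mm before this point (y = 95 mm).
- coupon: Flat steel test coupon, 56 (its x) by 90 (its y) by 8 mm thick, about 0.3 kg. Origin: centre of its underside; z up. It lies on the bed between the guides, axes as the fixture's, its front end under the clamp bar, its centre at y -95 to -87 mm in the fixture's frame; 40 mm or more of bed is free behind its rear edge. Some 1 to 5 N slides it.
- clamp_bar (a joint): Angle of the clamp bar, rad: 0 closed (level, on the coupon), grows as it is lifted, to 1.95 at its stop (leaning back, clear of the channel). The hinge is stiff: the bar stays where it is left; 2 to 4 N at the grip moves it. Closed, a 52 by 44 mm plate lies on the coupon and a lip hangs ahead of the coupon's front edge: it cannot slide out until the bar is up.
- clamp_grip (a point): Centre of the black grip at the clamp bar's free end: a cylinder 22 mm in diameter, 30 mm long, its axis parallel to the fixture's y. The bar is 20 mm wide, 12 mm thick. Closed, at x = -75, y = -58, z = 62 mm in the fixture's frame, free on all sides. Pinched on its two ends (fingers closing along the fixture's y) it turns between the fingers while they keep pointing down.
- hinge (a point): Point on the hinge axis in the middle of the bar's width, fixed at x = 95, y = -58, z = 62 mm in the fixture's frame; the axis is parallel to the fixture's y. The grip moves on a circle of 170 mm radius about it, up and then towards the fixture's +x.
- beaker: Bystander: glass beaker, 60 mm in diameter, 75 mm high, on the bench. Origin: centre of its underside.
- crucible: Bystander: dark steel cup, 48 mm in diameter, 50 mm high, on the bench. Origin: centre of its underside.
- jar: Bystander: closed amber glass jar, 52 mm in diameter, 70 mm high, on the bench beyond the end stop. Origin: centre of its underside.
- spatula: Bystander: thin steel laboratory spatula 160 mm long (along its y) lying on the bench on the grip's side of the fixture. Origin: the middle of its underside.
Not all that is in view belongs to the job. Of the things that look like the coupon, the middle-sized one is meant.

How it is judged:
By the outcome, as a careful person would: the job done as asked, in the order asked, and still so for the second after the job is handed in, with the robot touching nothing.
It also fails if it takes over 54 s, if anything falls off the work surface, if the arm or the gripper's body presses on something with over 40 N, if the wrist force passes 120 N, or if a joint passes its speed limit or range.

## Working session

There is one attempt and no reset: what is moved stays moved. The work goes in short steps, Python scripts to look and compute and a tool call to move; the robot and the scene stay as the last step left them, time stands still between calls to the robot, and variables do not carry over. Pictures are saved under pics/ and viewed, and the job is handed in when it is done.

Besides the shell and the picture viewer there is one more tool, called by a JSON object that holds its "fn" and its "kwargs", one argument or row to a line. send_rows: Moves the arm, as the interface text tells. Scaled input: -1 to 1 covers 0.2 m each way for a shift and 360 degrees each way for a turn. Its arguments: {"type":"object","properties":{"commands":{"type":"array","items":{"type":"array","items":{"type":"number"}}},"force":{"type":"number"}},"required":["commands"]}

```bash
mkdir -p pics; ls
python3 - <<'E'
from cell import r
import cv2,numpy as np
s=r.read_state(); print(s['time'],s['eef_pos'],s['orientation'],s['grip_width'])
for n in ['side','top','wrist']:
    p,d=r.capture(n); cv2.imwrite(f'pics/{n}0.png',p[:,:,::-1]); np.save(f'{n}0.npy',d)
    c=r.calibration(n); print(n,c)
E
```

```text
pics
0.0 [0.2229267  0.58372987 0.40404511] [[-9.34190451e-01  3.56774557e-01 -3.41878089e-04]
 [ 3.56774699e-01  9.34189624e-01 -1.24933637e-03]
 [-1.26352467e-04 -1.28909156e-03 -9.99999161e-01]] 0.9975222985421561
side {'K': array([[387.9729467 ,   0.        , 278.68781727],
       [  0.        , 387.9729467 , 205.07428536],
       [  0.        ,   0.        ,   1.        ]]), 'R': array([[ 0.95731507, -0.28865083, -0.0151177 ],
       [-0.21689701, -0.68280315, -0.69766435],
       [ 0.19105898,  0.67116359, -0.71626525]]), 't': array([-0.58537538,  0.21267421,  0.75097881])}
top {'K': array([[422.39381755,   0.        , 280.8366543 ],
       [  0.        , 422.39381755, 202.02869405],
       [  0.        ,   0.        ,   1.        ]]), 'R': array([[-0.01056931, -0.99989014,  0.01039226],
       [-0.99948927,  0.01025049, -0.03026766],
       [ 0.03015781, -0.01070686, -0.9994878 ]]), 't': array([0.01458393, 0.62182497, 1.1007377 ])}
wrist {'K': array([[373.12317695,   0.        , 273.74467649],
       [  0.        , 373.12317695, 205.73542236],
       [  0.        ,   0.        ,   1.        ]]), 'T_tool_cam': array([[ 1.59027159e-03, -9.56085299e-01, -2.93084239e-01,
         7.50711117e-02],
       [ 9.99998734e-01,  1.50474369e-03,  5.17278774e-04,
        -7.78020322e-04],
       [-5.35459733e-05, -2.93084691e-01,  9.56086482e-01,
         3.03396796e-02],
       [ 0.00000000e+00,  0.00000000e+00,  0.00000000e+00,
         1.00000000e+00]])}
```

View pics/top0.png

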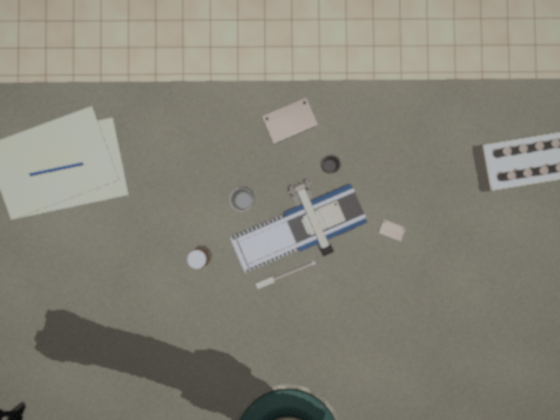

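View pics/side0.png

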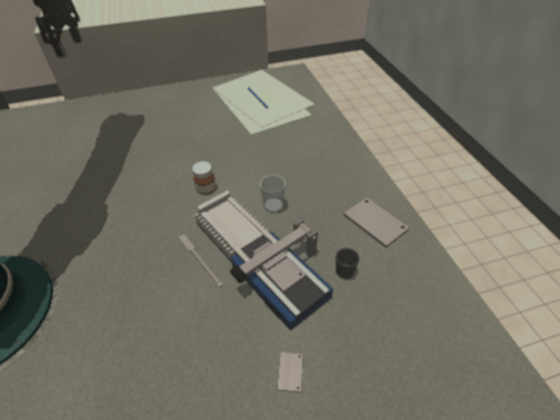

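View pics/wrist0.png

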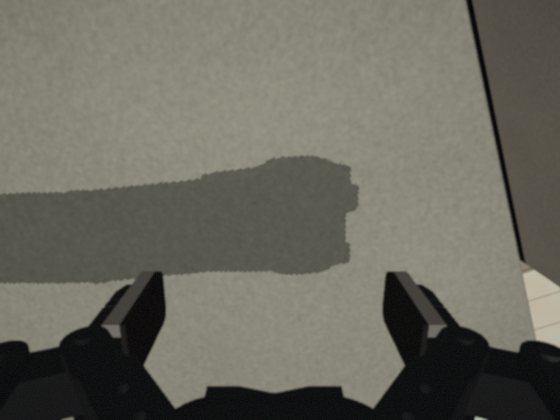

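The top view shows the fixture around (300,228): shelf end at (245,250), rear end near (350,205), black grip at (326,250), cheeks at (300,188). The beaker is at (242,200), crucible at (331,164), jar at (197,259) and spatula at (286,275). Next I zoom in and measure.

Run:
```python
import cv2
im=cv2.imread('pics/top0.png')[140:300,170:390]
cv2.imwrite('pics/topz.png',cv2.resize(im,None,fx=3.6,fy=3.6,interpolation=cv2.INTER_CUBIC))
im=cv2.imread('pics/side0.png')[150:340,160:400]
cv2.imwrite('pics/sidez.png',cv2.resize(im,None,fx=3.1,fy=3.1,interpolation=cv2.INTER_CUBIC))
```

```text
(no output)
```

View pics/topz.png

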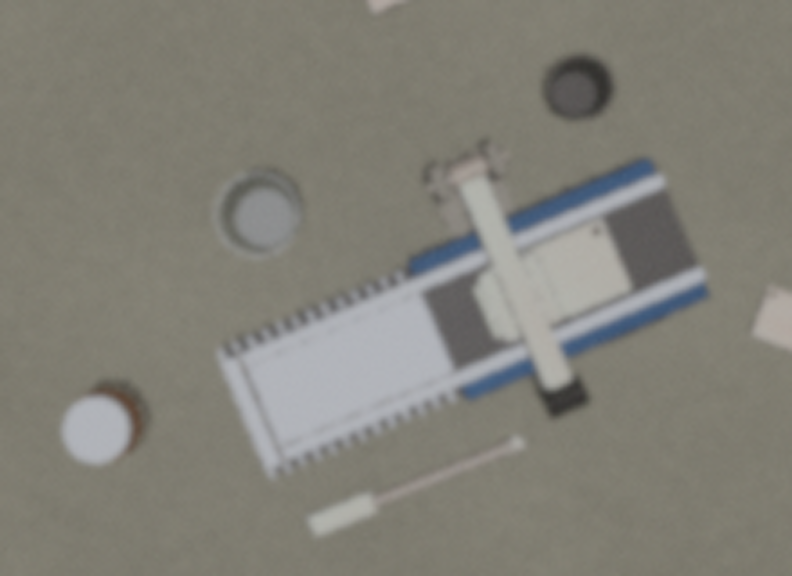

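View pics/sidez.png

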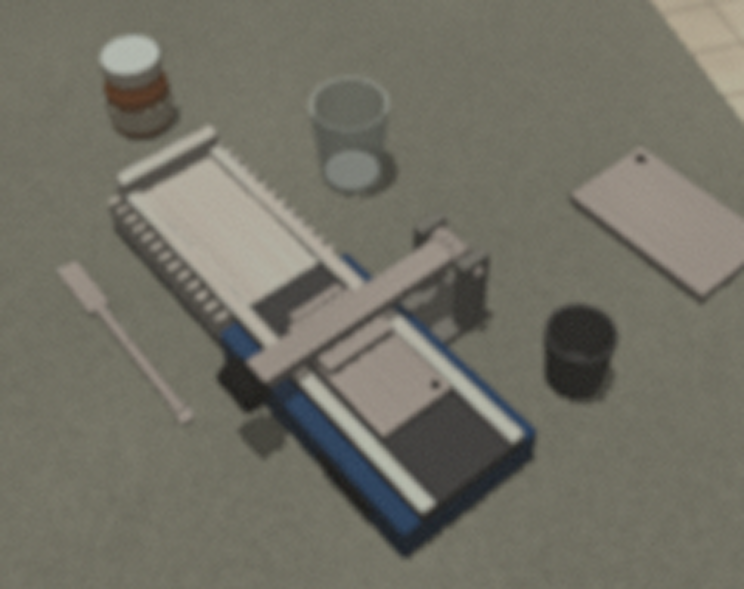

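```bash
cat > h.py <<'E'
import numpy as np,cv2
from cell import r
def ray(n,u,v,z):
    c=r.calibration(n)
    if n=='wrist':
        s=r.read_state();T=np.array(c['T_tool_cam']);R=np.array(s['orientation'])
        Rw=R@T[:3,:3];o=np.array(s['eef_pos'])+R@T[:3,3]
    else: Rw=c['R'].T;o=-Rw@c['t']
    d=Rw@np.linalg.inv(c['K'])@[u,v,1]
    return o+d*(z-o[2])/d[2]
def fit(P,Q): # 2D rigid Q=R P+t
    P=np.array(P);Q=np.array(Q);a=P-P.mean(0);b=Q-Q.mean(0)
    th=np.arctan2((a[:,0]*b[:,1]-a[:,1]*b[:,0]).sum(),(a*b).sum())
    R=np.array([[np.cos(th),-np.sin(th)],[np.sin(th),np.cos(th)]])
    t=Q.mean(0)-R@P.mean(0); return th,t,(P@R.T+t-Q)
E
python3 - <<'E'
from h import *
# (zoomx,zoomy, x,y,z mm)
top=[(424,292,31,5,40),(458,370,-31,5,40),(665,190,31,-185,40),(697,268,-31,-185,40),(218,350,55,155,58),(270,477,-55,155,58)]
side=[(328,262,31,5,40),(262,310,-31,5,40),(510,440,31,-185,40),(433,512,-31,-185,40)]
L=[('top',170+a/3.6,140+b/3.6,x,y,z) for a,b,x,y,z in top]+[('side',160+a/3.1,150+b/3.1,x,y,z) for a,b,x,y,z in side]
for n in ['top','side','both']:
    M=[l for l in L if n in('both',l[0])]
    th,t,e=fit([(l[3]/1e3,l[4]/1e3) for l in M],[ray(*l[:3],l[5]/1e3)[:2] for l in M])
    print(n,np.degrees(th),t,(e*1e3).round(1).tolist())
R=np.array([[np.cos(th),-np.sin(th)],[np.sin(th),np.cos(th)]])
for nm,(a,b),z in [('grip',(565,398),.073),('couprear',(608,218),.048),('couprear2',(632,290),.048),('cheekA',(437,180),.072),('cheekB',(493,155),.072),('beaker',(265,215),0.01),('cruc',(578,88),.05),('jar',(97,430),.07),('spat1',(345,515),0.003),('spat2',(517,442),.003)]:
    w=ray('top',170+a/3.6,140+b/3.6,z)[:2]; print(nm,w.round(4),((w-t)@R*1e3).round(1))
E
```

```text
top 22.058506617568483 [ 0.54646345 -0.02388331] [[1.2, 1.2], [-0.8, 1.3], [1.9, -2.6], [0.1, -4.0], [5.6, 5.0], [-8.0, -0.9]]
side 21.339470740436635 [ 0.55439984 -0.02122238] [[-0.0, 1.0], [-4.7, 5.3], [1.2, -7.5], [3.5, 1.3]]
both 22.35884856988679 [ 0.54901926 -0.02306721] [[3.7, 2.1], [1.8, 2.0], [5.3, -1.3], [3.7, -3.0], [7.3, 5.8], [-6.1, -0.7], [-5.7, -0.4], [-10.0, 2.9], [-1.3, -7.6], [1.4, 0.1]]
grip [ 0.4989 -0.1039] [-77.1 -55.7]
couprear [ 0.623 -0.139] [  24.3 -135.4]
couprear2 [ 0.5721 -0.1552] [ -28.9 -131. ]
cheekA [ 0.6497 -0.0177] [ 95.1 -33.3]
cheekB [ 0.6665 -0.0566] [ 95.9 -75.7]
beaker [0.629  0.1058] [123.   88.7]
cruc [ 0.715  -0.1188] [ 117.1 -151.7]
jar [0.4804 0.2174] [ 28.  248.5]
spat1 [0.4096 0.0497] [-101.2  120.3]
spat2 [ 0.4612 -0.0766] [-101.6  -16.1]
```

{"fn": "send_rows", "kwargs": {
  "commands": [
    [-0.22,-0.203,0,0,0,0,1],
    [-0.22,-0.203,0,0,0,0,1],
    [-0.22,-0.203,0,0,0,0,1],
    [-0.22,-0.203,0,0,0,0,1],
    [-0.22,-0.203,0,0,0,0,1],
    [-0.22,-0.203,0,0,0,0,1],
    [-0.22,-0.203,0,0,0,0,1],
    [-0.22,-0.203,0,0,0,0,1],
    [-0.22,-0.203,0,0,0,0,1],
    [-0.22,-0.203,0,0,0,0,1],
    [-0.22,-0.203,0,0,0,0,1],
    [-0.22,-0.203,0,0,0,0,1]
  ]
}}

```text
time: 1.65
eef_pos: [0.543, -0.0614, 0.4048]
orientation: [[-0.934, 0.356, 0.0], [0.356, 0.934, 0.0], [-0.0, 0.0, -1.0]]
contact_force: [1.3, 1.2, 0.0]
grip_width: 0.996
```

{"fn": "send_rows", "kwargs": {
  "commands": [
    [0,0,0,0,0,0.029,1],
    [0,0,0,0,0,0.029,1],
    [0,0,0,0,0,0.029,1],
    [0,0,0,0,0,0.029,1],
    [0,0,0,0,0,0.029,1],
    [0,0,0,0,0,0.029,1],
    [0,0,0,0,0,0.029,1],
    [0,0,0,0,0,0.029,1],
    [0,0,0,0,0,0.029,1],
    [0,0,0,0,0,0.029,1],
    [0,0,0,0,0,0.029,1],
    [0,0,0,0,0,0.029,1]
  ]
}}

```text
time: 3.15
eef_pos: [0.5423, -0.0596, 0.4046]
orientation: [[0.834, 0.552, -0.0], [0.552, -0.834, -0.0], [-0.0, -0.0, -1.0]]
contact_force: [0.2, -0.3, -0.1]
grip_width: 0.998
```

{"fn": "send_rows", "kwargs": {
  "commands": [
    [0,0,0,0,0,0.029,1],
    [0,0,0,0,0,0.004,1],
    [0,0,0,0,0,0,1]
  ]
}}

```text
time: 3.52
eef_pos: [0.5424, -0.0595, 0.4046]
orientation: [[0.926, 0.377, -0.0], [0.377, -0.926, -0.0], [-0.0, 0.0, -1.0]]
contact_force: [0.6, 0.4, 0.1]
grip_width: 1.002
```

Run:
```python
from h import *
s=r.read_state(); R=np.array(s['orientation']); print(s['time'],s['eef_pos'],np.degrees(np.arctan2(R[1,1],R[0,1])),R.round(4),s['joint_pos'])
p,d=r.capture('wrist'); cv2.imwrite('pics/w1.png',p[:,:,::-1]); cv2.imwrite('pics/w1z.png',cv2.resize(p[:,:,::-1],(800,600),interpolation=cv2.INTER_CUBIC))
```

```text
3.525 [ 0.54238852 -0.05949781  0.40461517] -67.84931074501607 [[ 9.262e-01  3.770e-01 -3.000e-04]
 [ 3.770e-01 -9.262e-01 -2.000e-04]
 [-3.000e-04  1.000e-04 -1.000e+00]] [-0.67113395  0.39063218  0.91560524  1.83545513 -0.34791416  1.08642567
 -0.81054398]
```

View pics/w1z.png

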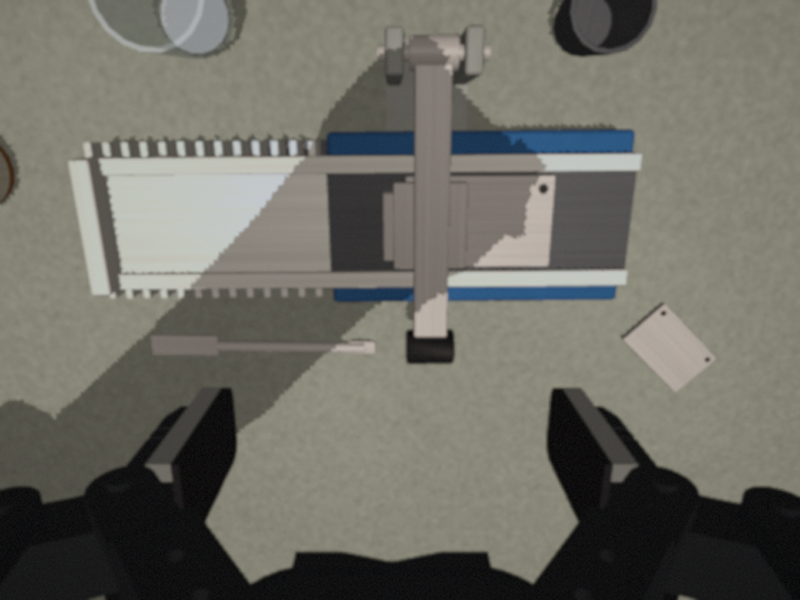

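The wrist view shows the fixture nearly aligned with the image. The guides run along rows 155–172 and 270–288, the dark/aluminium seam is at column 329, the grip at (430,347) and the coupon's rear edge at column 553 (800x600 scale).

Run:
```python
from h import *
k=560/800
pts=[(329,174,31,5,40),(331,271,-31,5,40),(635,172,31,-185,40),(627,270,-31,-185,40),(641,154,41,-185,45),(626,285,-41,-185,45),(93,294,-55,140+15,58)]
Q=[ray('wrist',(a+.5)*k-.5,(b+.5)*k-.5,z/1e3)[:2] for a,b,x,y,z in pts[:6]]
th,t,e=fit([(p[2]/1e3,p[3]/1e3) for p in pts[:6]],Q)
print(np.degrees(th),t,(e*1e3).round(1).tolist())
R=np.array([[np.cos(th),-np.sin(th)],[np.sin(th),np.cos(th)]])
for nm,(a,b),z in [('grip',(430,347),.068),('gripL',(407,347),.068),('gripR',(454,347),.068),('griptopedge',(430,331),.070),('gripbot',(430,363),.06),('couprearA',(554,177),.048),('couprearB',(551,266),.048),('stopA',(108,175),.04),('stopB',(119,274),.04),('cheekL',(394,30),.072),('cheekR',(475,28),.072),('stopTopIn',(88,160),.058),('stopTopIn2',(107,294),.058),('spatL',(152,345),.004),('spatR',(375,346),.004),('barL',(416,200),.068),('barR',(450,200),.068),('cruc',(612,14),.05),('beaker',(195,15),.003)]:
    w=ray('wrist',(a+.5)*k-.5,(b+.5)*k-.5,z)[:2]; print(nm,w.round(4),((w-t)@R*1e3).round(1))
s=r.read_state();Rt=np.array(s['orientation'])
for nm,f in [('grip',(-.075,-.058))]:
    w=t+R@np.array(f); d=np.array([*w,.062+.155])-s['eef_pos']; print('world',w,'tool shift',(Rt.T@d)*1e3)
```

```text
22.761268399092494 [ 0.5460728  -0.02171048] [[-0.4, 1.2], [-0.4, -0.3], [1.0, -0.8], [0.1, 1.6], [0.2, -1.1], [-0.5, -0.6]]
grip [ 0.5015 -0.1028] [-72.5 -57.5]
gripL [ 0.4961 -0.0896] [-72.3 -43.2]
gripR [ 0.5071 -0.1166] [-72.6 -72.4]
griptopedge [ 0.5119 -0.0981] [-61.1 -57.2]
gripbot [ 0.4885 -0.109 ] [-86.9 -58.2]
couprearA [ 0.6234 -0.1325] [  28.5 -132.1]
couprearB [ 0.5737 -0.1561] [ -26.5 -134.6]
stopA [0.5212 0.1191] [ 31.6 139.4]
stopB [0.462  0.0978] [-31.3 142.7]
cheekL [ 0.6575 -0.0146] [105.5 -36.6]
cheekR [ 0.6741 -0.0528] [106.  -78.2]
stopTopIn [0.53   0.1236] [ 41.4 140.2]
stopTopIn2 [0.4546 0.0946] [-39.3 142.6]
spatL [0.4014 0.0757] [-95.7 145.8]
spatR [ 0.4638 -0.0791] [-98.1 -21.1]
barL [ 0.5814 -0.0594] [ 18.  -48.4]
barR [ 0.5888 -0.0773] [ 17.8 -67.8]
cruc [ 0.7135 -0.1209] [ 116.  -156.2]
beaker [0.6288 0.1083] [126.5  87.9]
world [ 0.49935318 -0.10421065] tool shift [-56.64394808  25.0878381  187.68083798]
```

{"fn": "send_rows", "kwargs": {
  "commands": [
    [-0.14,0.0625,0,0,0,-0.001,0.65],
    [-0.14,0.0625,0,0,0,0,0.65],
    [0,0,0.16,0,0,0,0.65],
    [0,0,0.16,0,0,0,0.65],
    [0,0,0.16,0,0,0,0.65],
    [0,0,0.16,0,0,0,0.65],
    [0,0,0.1,0,0,0,0.65],
    [0,0,0,0,0,0,0.65]
  ],
  "force": 30
}}

```text
time: 4.58
eef_pos: [0.4998, -0.104, 0.2561]
orientation: [[0.925, 0.38, -0.002], [0.38, -0.925, -0.0], [-0.002, -0.0, -1.0]]
contact_force: [0.6, -0.3, -0.7]
grip_width: 0.649
```

Run:
```python
from h import *
s=r.read_state(); R=np.array(s['orientation']); print(s['time'],s['eef_pos'],np.degrees(np.arctan2(R[1,1],R[0,1])),s['joint_pos'],s['contact_force'])
p,d=r.capture('wrist'); cv2.imwrite('pics/w2.png',cv2.resize(p[:,:,::-1],(800,600),interpolation=cv2.INTER_CUBIC))
```

```text
4.575 [ 0.49975529 -0.10404263  0.25611039] -67.66160123605185 [-0.47280863  0.54095078  0.7756192   2.03385283 -0.53756969  0.77986883
 -0.55321394] [ 0.59818869 -0.30636005 -0.70589144]
```

View pics/w2.png

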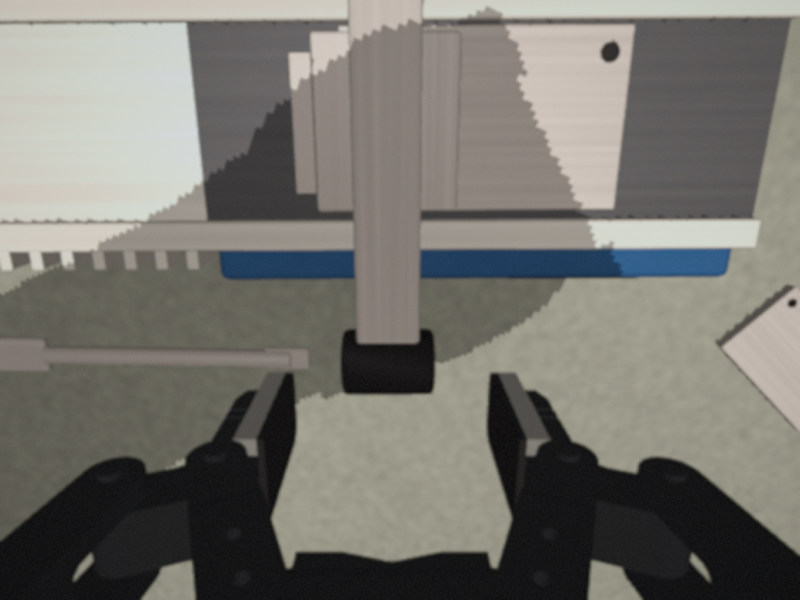

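The grip (388,362) sits centred between the fingertips (294 and 490). Going down and closing.

{"fn": "send_rows", "kwargs": {
  "commands": [
    [0,0,0.11,0,0,0,0.65],
    [0,0,0.105,0,0,0,0.65],
    [0,0,0,0,0,0,0.2],
    [0,0,0,0,0,0,0.2],
    [0,0,0,0,0,0,0.2],
    [0,0,0,0,0,0,0.2]
  ],
  "force": 30
}}

```text
time: 5.38
eef_pos: [0.4998, -0.1032, 0.2149]
orientation: [[0.925, 0.38, -0.0], [0.38, -0.925, 0.002], [0.0, -0.002, -1.0]]
contact_force: [-5.4, 6.4, 0.6]
grip_width: 0.345
```

Run:
```python
from h import *
s=r.read_state(); R=np.array(s['orientation']); print(s['time'],s['eef_pos'],s['grip_width'],np.degrees(np.arctan2(R[1,1],R[0,1])),s['contact_force'])
p,d=r.capture('wrist'); cv2.imwrite('pics/w3.png',p[:,:,::-1])
# arc rows: tool x=fixture x, tool z=-z; grip path
th=np.linspace(0,1.95,25)
x=-170*np.cos(th);z=170*np.sin(th)
print(np.c_[th[1:],np.diff(x),-np.diff(z),np.diff(x)/200,-np.diff(z)/200].round(3))
```

```text
5.375 [ 0.49984876 -0.10317351  0.21487925] 0.34522514619855954 -67.63931341444452 [-5.37919979  6.35343238  0.58020173]
[[ 8.1000e-02  5.6100e-01 -1.3797e+01  3.0000e-03 -6.9000e-02]
 [ 1.6200e-01  1.6790e+00 -1.3706e+01  8.0000e-03 -6.9000e-02]
 [ 2.4400e-01  2.7860e+00 -1.3525e+01  1.4000e-02 -6.8000e-02]
 [ 3.2500e-01  3.8740e+00 -1.3254e+01  1.9000e-02 -6.6000e-02]
 [ 4.0600e-01  4.9370e+00 -1.2896e+01  2.5000e-02 -6.4000e-02]
 [ 4.8800e-01  5.9670e+00 -1.2453e+01  3.0000e-02 -6.2000e-02]
 [ 5.6900e-01  6.9580e+00 -1.1927e+01  3.5000e-02 -6.0000e-02]
 [ 6.5000e-01  7.9030e+00 -1.1323e+01  4.0000e-02 -5.7000e-02]
 [ 7.3100e-01  8.7960e+00 -1.0644e+01  4.4000e-02 -5.3000e-02]
 [ 8.1200e-01  9.6310e+00 -9.8950e+00  4.8000e-02 -4.9000e-02]
 [ 8.9400e-01  1.0403e+01 -9.0810e+00  5.2000e-02 -4.5000e-02]
 [ 9.7500e-01  1.1105e+01 -8.2070e+00  5.6000e-02 -4.1000e-02]
 [ 1.0560e+00  1.1735e+01 -7.2780e+00  5.9000e-02 -3.6000e-02]
 [ 1.1380e+00  1.2287e+01 -6.3020e+00  6.1000e-02 -3.2000e-02]
 [ 1.2190e+00  1.2758e+01 -5.2840e+00  6.4000e-02 -2.6000e-02]
 [ 1.3000e+00  1.3144e+01 -4.2310e+00  6.6000e-02 -2.1000e-02]
 [ 1.3810e+00  1.3445e+01 -3.1500e+00  6.7000e-02 -1.6000e-02]
 [ 1.4630e+00  1.3656e+01 -2.0490e+00  6.8000e-02 -1.0000e-02]
 [ 1.5440e+00  1.3777e+01 -9.3400e-01  6.9000e-02 -5.0000e-03]
 [ 1.6250e+00  1.3807e+01  1.8700e-01  6.9000e-02  1.0000e-03]
 [ 1.7060e+00  1.3747e+01  1.3070e+00  6.9000e-02  7.0000e-03]
 [ 1.7880e+00  1.3595e+01  2.4190e+00  6.8000e-02  1.2000e-02]
 [ 1.8690e+00  1.3354e+01  3.5140e+00  6.7000e-02  1.8000e-02]
 [ 1.9500e+00  1.3025e+01  4.5870e+00  6.5000e-02  2.3000e-02]]
```

View pics/w3.png

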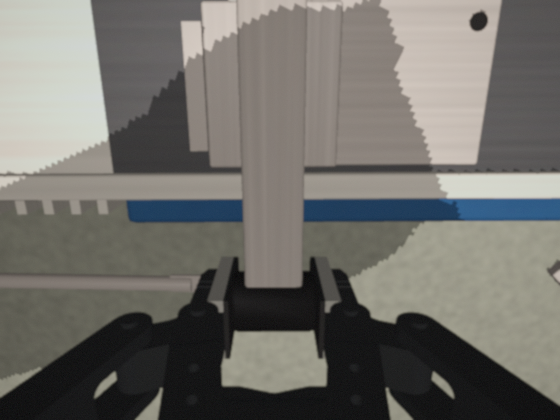

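Gripped on both ends at 29 mm width, with the bar between the pads. Now the first half of the arc.

{"fn": "send_rows", "kwargs": {
  "commands": [
    [0.003,0,-0.069,0,0,0,0.2],
    [0.008,0,-0.069,0,0,0,0.2],
    [0.014,0,-0.068,0,0,0,0.2],
    [0.019,0,-0.066,0,0,0,0.2],
    [0.025,0,-0.064,0,0,0,0.2],
    [0.03,0,-0.062,0,0,0,0.2]
  ]
}}

```text
time: 6.18
eef_pos: [0.518, -0.0956, 0.2948]
orientation: [[0.925, 0.38, -0.001], [0.38, -0.925, 0.002], [-0.0, -0.002, -1.0]]
contact_force: [-1.6, 7.7, -6.6]
grip_width: 0.35
```

Run:
```python
from h import *
s=r.read_state(); print(s['time'],s['eef_pos'],s['grip_width'],s['contact_force'],s['torque'])
R=np.array(s['orientation']);print((R.T@(np.array(s['eef_pos'])-[.49985,-.10317,.21488])*1e3).round(1))
p,d=r.capture('side'); cv2.imwrite('pics/s4.png',p[:,:,::-1])
```

```text
6.175 [ 0.5180257  -0.0955635   0.29476595] 0.35003801503068144 [-1.58766797  7.65500684 -6.63429765] [1.40806618 0.5518102  0.13511011]
[ 19.7  -0.3 -79.9]
```

View pics/s4.png

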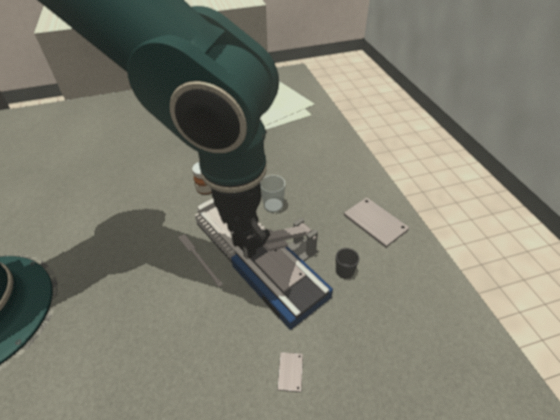

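The bar is rising in the grip, at about 0.49 rad. Continuing the arc.

{"fn": "send_rows", "kwargs": {
  "commands": [
    [0.035,0,-0.06,0,0,0,0.2],
    [0.04,0,-0.057,0,0,0,0.2],
    [0.044,0,-0.053,0,0,0,0.2],
    [0.048,0,-0.049,0,0,0,0.2],
    [0.052,0,-0.045,0,0,0,0.2],
    [0.056,0,-0.041,0,0,0,0.2],
    [0.059,0,-0.036,0,0,0,0.2],
    [0.061,0,-0.032,0,0,0,0.2]
  ]
}}

```text
time: 7.22
eef_pos: [0.5909, -0.0653, 0.3693]
orientation: [[0.925, 0.38, -0.002], [0.38, -0.925, 0.002], [-0.001, -0.002, -1.0]]
contact_force: [-5.9, 8.5, -5.9]
grip_width: 0.347
```

Run:
```python
from h import *
s=r.read_state(); print(s['time'],s['eef_pos'],s['grip_width'],s['contact_force'],s['torque'],s['joint_pos'])
R=np.array(s['orientation']);print((R.T@(np.array(s['eef_pos'])-[.49985,-.10317,.21488])*1e3).round(1))
p,d=r.capture('wrist'); cv2.imwrite('pics/w5.png',p[:,:,::-1])
```

```text
7.225 [ 0.59090141 -0.06531965  0.36925773] 0.34726681993513403 [-5.85043748  8.53267671 -5.86739938] [1.52951074 1.41268678 0.00631475] [-0.56732412  0.52714416  0.85144465  1.7486169  -0.44671918  1.0736867
 -0.74387406]
[  98.4   -0.8 -154.5]
```

View pics/w5.png

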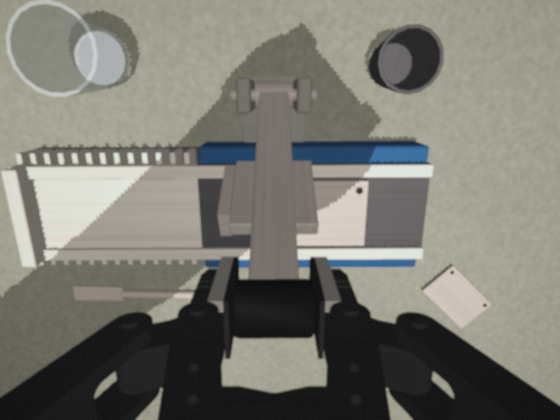

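{"fn": "send_rows", "kwargs": {
  "commands": [
    [0.064,0,-0.026,0,0,0,0.2],
    [0.066,0,-0.021,0,0,0,0.2],
    [0.067,0,-0.016,0,0,0,0.2],
    [0.068,0,-0.01,0,0,0,0.2],
    [0.069,0,-0.005,0,0,0,0.2],
    [0.069,0,0.001,0,0,0,0.2],
    [0.069,0,0.007,0,0,0,0.2],
    [0.068,0,0.012,0,0,0,0.2],
    [0.067,0,0.018,0,0,0,0.2]
  ]
}}

```text
time: 8.4
eef_pos: [0.7037, -0.0183, 0.378]
orientation: [[0.924, 0.381, -0.0], [0.381, -0.924, 0.002], [0.001, -0.002, -1.0]]
contact_force: [-7.5, 10.9, 4.1]
grip_width: 0.344
```

Run:
```python
from h import *
s=r.read_state(); print(s['time'],s['eef_pos'],s['grip_width'],s['contact_force'],s['torque'],s['joint_pos'])
R=np.array(s['orientation']);q=(R.T@(np.array(s['eef_pos'])-[.49985,-.10317,.21488])*1e3);print(q,np.arctan2(-q[2],170-q[0]))
```

```text
8.4 [ 0.70369898 -0.01826514  0.37797592] 0.3443263018842981 [-7.49100977 10.87157885  4.14574492] [2.19223927 1.89484379 0.00405447] [-0.50593304  0.70796143  0.79192184  1.43740532 -0.51918759  1.21233921
 -0.83150411]
[ 220.91805034   -1.1210456  -162.964653  ] 1.8736342145763767
```

{"fn": "send_rows", "kwargs": {
  "commands": [
    [0.04,0,0.013,0,0,0,0.2],
    [0.025,0,0.01,0,0,0,0.2],
    [0,0,0,0,0,0,0.2]
  ]
}}

```text
time: 8.78
eef_pos: [0.7158, -0.0131, 0.3733]
orientation: [[0.924, 0.382, 0.001], [0.382, -0.924, 0.002], [0.001, -0.001, -1.0]]
contact_force: [-3.3, 12.4, 1.8]
grip_width: 0.348
```

Run:
```python
from h import *
s=r.read_state(); print(s['time'],s['eef_pos'],s['grip_width'],s['contact_force'],s['torque'])
R=np.array(s['orientation']);q=(R.T@(np.array(s['eef_pos'])-[.49985,-.10317,.21488])*1e3);print(q,np.arctan2(-q[2],170-q[0]))
p,d=r.capture('side'); cv2.imwrite('pics/s6.png',p[:,:,::-1])
p,d=r.capture('wrist'); cv2.imwrite('pics/w6.png',p[:,:,::-1])
```

```text
8.775 [ 0.71581632 -0.01307994  0.37333338] 0.34784845574587814 [-3.2980445  12.41571093  1.82400671] [ 2.28485654  0.8844036  -0.03821198]
[ 234.20541872   -1.05911177 -158.15133709] 1.9564425480493983
```

View pics/s6.png

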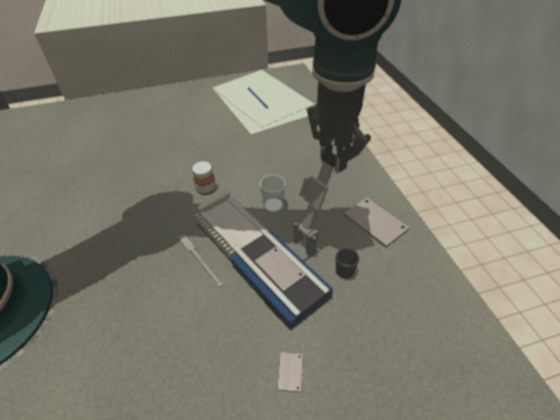

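View pics/w6.png

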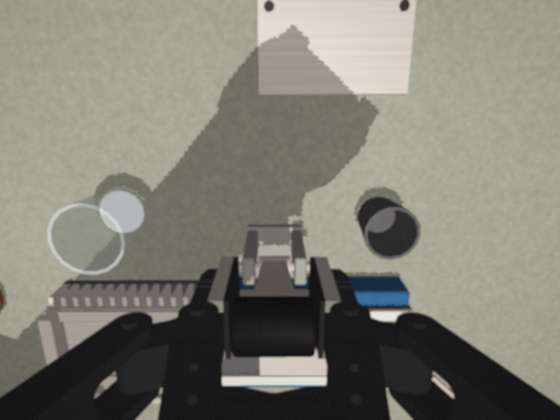

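The bar stands at its stop: about 1.95 rad from the TCP arc, and the side view shows it upright and clear at (315,205). The coupon is in place. Releasing and rising.

{"fn": "send_rows", "kwargs": {
  "commands": [
    [0,0,0,0,0,0,0.65],
    [0,0,0,0,0,0,0.65],
    [0,0,0,0,0,0,0.65],
    [0,0,-0.1,0,0,0,0.65],
    [0,0,-0.2,0,0,0,0.65],
    [0,0,-0.2,0,0,0,0.65],
    [0,0,0,0,0,0,0.3]
  ]
}}

```text
time: 9.75
eef_pos: [0.7157, -0.0162, 0.4762]
orientation: [[0.925, 0.379, 0.006], [0.379, -0.925, -0.001], [0.005, 0.003, -1.0]]
contact_force: [-0.7, 0.1, -0.8]
grip_width: 0.45
```

Run:
```python
from h import *
s=r.read_state(); print(s['time'],s['eef_pos'],s['grip_width'],s['contact_force'])
p,d=r.capture('top'); cv2.imwrite('pics/t7.png',cv2.resize(p[140:300,170:390,::-1],None,fx=3.6,fy=3.6,interpolation=cv2.INTER_CUBIC))
R=np.array(s['orientation']); a=np.radians(22.5);F=np.array([[np.cos(a),-np.sin(a)],[np.sin(a),np.cos(a)]]);t=np.array([.5463,-.0220])
print('yaw',np.degrees(np.arctan2(R[1,0],R[0,0])), 'fix',((np.array(s['eef_pos'])[:2]-t)@F*1e3))
w=t+F@[0,-.163]; print('tool shift', R.T@(np.array([*w,.2155])-s['eef_pos'])*1e3)
```

```text
9.75 [ 0.71573374 -0.01618796  0.47615058] 0.4496810419238247 [-0.70121965  0.09883379 -0.77926963]
yaw 22.275448179011025 fix [158.76053777 -59.46985648]
tool shift [-159.67462653  103.46834605  260.11619797]
```

View pics/t7.png

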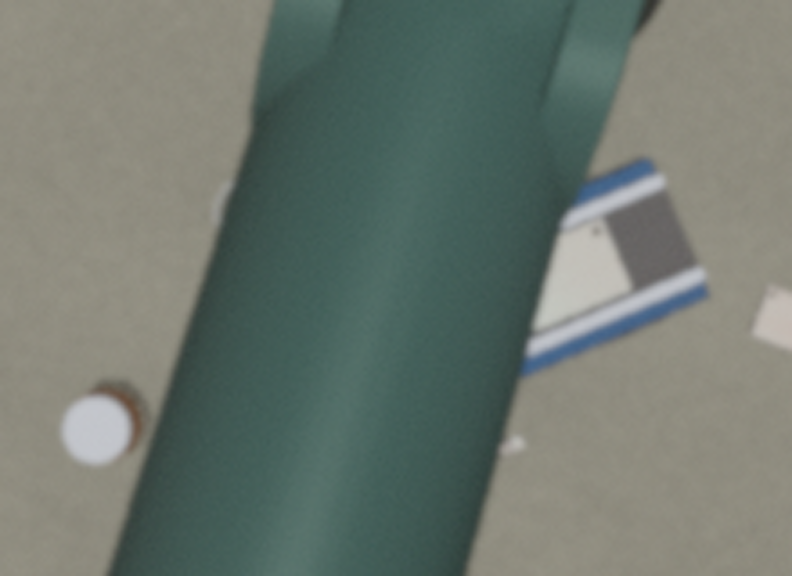

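{"fn": "send_rows", "kwargs": {
  "commands": [
    [-0.2,0.129,0,0,0,0,0],
    [-0.2,0.129,0,0,0,0,0],
    [-0.2,0.129,0,0,0,0,0],
    [-0.2,0.129,0,0,0,0,0],
    [0,0,0.2,0,0,0,0],
    [0,0,0.2,0,0,0,0],
    [0,0,0.2,0,0,0,0],
    [0,0,0.1,0,0,0,0],
    [0,0,0,0,0,0,0]
  ]
}}

```text
time: 10.92
eef_pos: [0.6067, -0.1716, 0.3307]
orientation: [[0.925, 0.379, -0.002], [0.379, -0.925, -0.0], [-0.002, -0.001, -1.0]]
contact_force: [-0.7, -0.3, 1.4]
grip_width: -0.001
```

Run:
```python
from h import *
s=r.read_state(); print(s['time'],s['eef_pos'],s['grip_width'],s['contact_force'],s['joint_pos'])
p,d=r.capture('wrist'); cv2.imwrite('pics/w8.png',cv2.resize(p[:,:,::-1],(800,600),interpolation=cv2.INTER_CUBIC))
p,d=r.capture('side'); cv2.imwrite('pics/s8.png',p[:,:,::-1])
R=np.array(s['orientation']); print(R.round(4)); a=np.radians(22.5);F=np.array([[np.cos(a),-np.sin(a)],[np.sin(a),np.cos(a)]]);t=np.array([.5463,-.0220])
print('yaw',np.degrees(np.arctan2(R[1,0],R[0,0])), 'fix',((np.array(s['eef_pos'])[:2]-t)@F*1e3))
```

```text
10.925 [ 0.60671018 -0.1715864   0.33070895] -0.0012115807704955284 [-0.65655708 -0.27858752  1.40093974] [-0.33393762  0.6326596   0.80154813  1.68564937 -0.51175441  1.04745431
 -0.54678408]
[[ 9.253e-01  3.793e-01 -1.800e-03]
 [ 3.793e-01 -9.253e-01 -1.000e-04]
 [-1.700e-03 -6.000e-04 -1.000e+00]]
yaw 22.28777147681179 fix [  -1.43251123 -161.31778717]
```

View pics/w8.png

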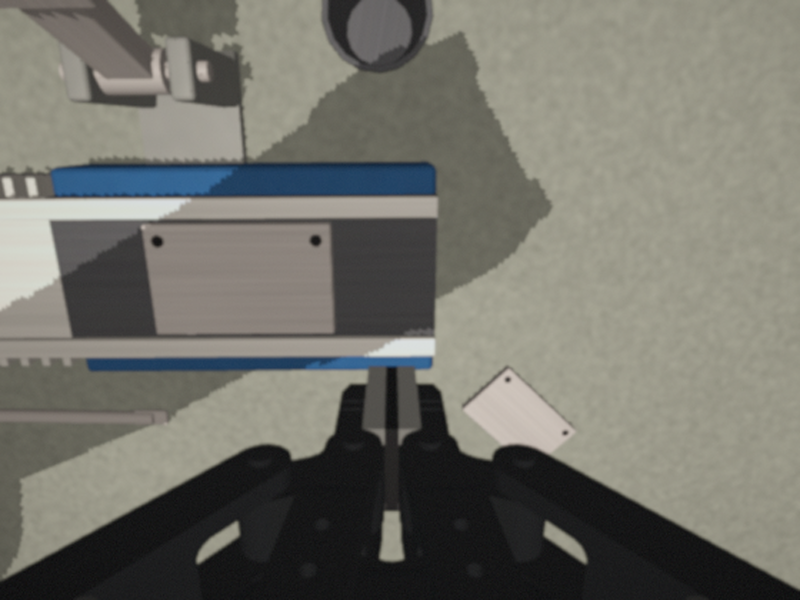

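View pics/s8.png

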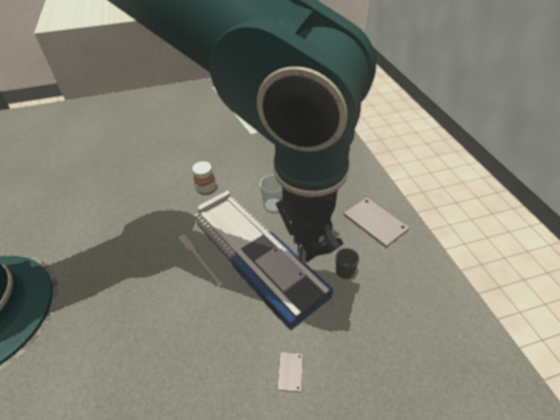

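The wrist view from here shows the coupon free of the bar, corners (143,226), (331,224), (333,333) and (156,333), with its rear edge at column 332. The bed's rear end is at column 436, and the fingers are shut above the gap between them.

Run:
```python
from h import *
k=.7
W=lambda a,b,z: ray('wrist',(a+.5)*k-.5,(b+.5)*k-.5,z)[:2]
pts=[(437,197,41,-185,45),(434,356,-41,-185,45),(53,221,31,5,40),(71,337,-31,5,40),(436,338,-31,-185,45)]
th,t,e=fit([(p[2]/1e3,p[3]/1e3) for p in pts],[W(*p[:2],p[4]/1e3) for p in pts])
print(np.degrees(th),t,(e*1e3).round(1).tolist())
F=np.array([[np.cos(th),-np.sin(th)],[np.sin(th),np.cos(th)]])
for q in [(143,226),(331,224),(333,333),(156,333)]: print(((W(*q,.048)-t)@F*1e3).round(1))
s=r.read_state();R=np.array(s['orientation'])
print('fix',((np.array(s['eef_pos'])[:2]-t)@F*1e3))
w=t+F@[0,-.163]; print('shift', R.T@(np.array([*w,.2155])-s['eef_pos'])*1e3)
w=t+F@[0,.050-.0145]; print('to end', R.T@(np.array([*w,.2155])-s['eef_pos'])*1e3)
```

```text
22.827014297044897 [ 0.54652542 -0.02166062] [[-0.3, -0.2], [0.2, -0.2], [0.0, 1.1], [0.4, -1.3], [-0.3, 0.6]]
[ 29.  -43.8]
[  29.3 -134. ]
[ -26.6 -132.8]
[-25.9 -42.5]
fix [  -2.43932284 -161.97211476]
shift [  2.34933114   0.89447742 117.08617293]
to end [   0.49567744 -197.59677737  116.89712902]
```

{"fn": "send_rows", "kwargs": {
  "commands": [
    [0.012,0.004,0.19,0,0,0,0],
    [0,0,0.19,0,0,0,0],
    [0,0,0.15,0,0,0,0],
    [0,0,0.04,0,0,-0.001,0],
    [0,0,0,0,0,0,0]
  ]
}}

```text
time: 11.65
eef_pos: [0.6098, -0.1717, 0.2185]
orientation: [[0.923, 0.385, 0.001], [0.385, -0.923, -0.0], [0.001, 0.001, -1.0]]
contact_force: [0.2, 0.3, 0.3]
grip_width: 0.002
```

Run:
```python
from h import *
s=r.read_state(); print(s['time'],s['eef_pos'],s['grip_width'],s['contact_force'],np.array(s['orientation']).round(4))
p,d=r.capture('wrist'); cv2.imwrite('pics/w9.png',cv2.resize(p[:,:,::-1],(800,600),interpolation=cv2.INTER_CUBIC))
```

```text
11.65 [ 0.60977767 -0.17166699  0.21853106] 0.0021890016066915784 [0.22309467 0.27817092 0.25288722] [[ 9.227e-01  3.855e-01  1.100e-03]
 [ 3.855e-01 -9.227e-01 -4.000e-04]
 [ 9.000e-04  8.000e-04 -1.000e+00]]
```

View pics/w9.png

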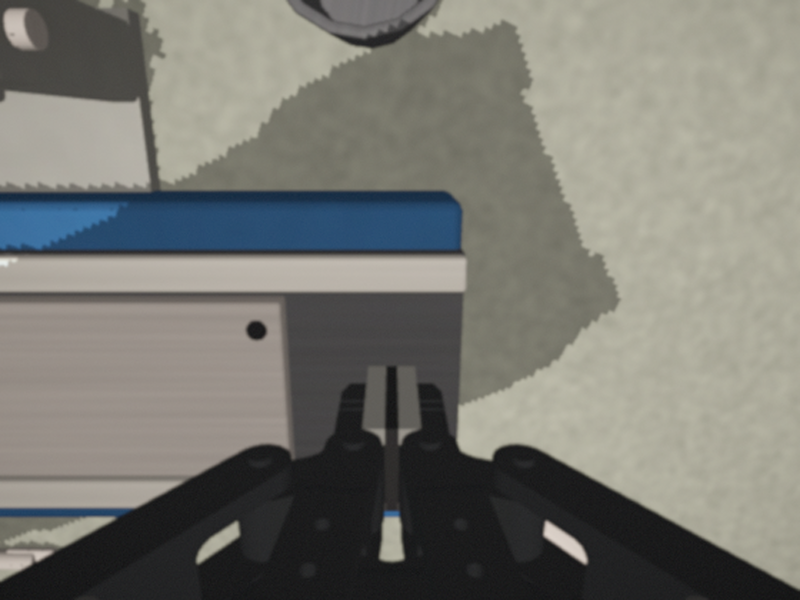

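{"fn": "send_rows", "kwargs": {
  "commands": [
    [0,0,0.013,0,0,0,0],
    [0,-0.03,0,0,0,0,0],
    [0,-0.04,0,0,0,0,0],
    [0,-0.04,0,0,0,0,0],
    [0,-0.04,0,0,0,0,0],
    [0,-0.04,0,0,0,0,0],
    [0,-0.04,0,0,0,0,0],
    [0,-0.04,0,0,0,0,0],
    [0,0,0,0,0,0,0]
  ]
}}

```text
time: 12.82
eef_pos: [0.5884, -0.1208, 0.215]
orientation: [[0.923, 0.386, 0.0], [0.386, -0.923, 0.0], [0.0, -0.0, -1.0]]
contact_force: [-0.1, -0.2, 8.9]
grip_width: 0.001
```

```bash
cat > st.py <<'E'
from h import *
def st(nm):
    s=r.read_state(); R=np.array(s['orientation']);th=np.radians(22.7);t=np.array([.5464,-.0217]);F=np.array([[np.cos(th),-np.sin(th)],[np.sin(th),np.cos(th)]])
    print(s['time'],s['eef_pos'],s['contact_force'].round(1) if hasattr(s['contact_force'],'round') else s['contact_force'],'force fix',np.array(s['contact_force'])[:2]@F)
    print('fix',(np.array(s['eef_pos'])[:2]-t)@F*1e3,'yaw',np.degrees(np.arctan2(R[1,0],R[0,0])))
    p,d=r.capture('wrist'); cv2.imwrite(f'pics/{nm}.png',cv2.resize(p[:,:,::-1],(800,600),interpolation=cv2.INTER_CUBIC))
E
python3 -c "from st import *;st('w10')"
```

```text
12.825 [ 0.5884093  -0.12079706  0.21495808] [-0.1 -0.2  8.9] force fix [-0.11341835 -0.13120419]
fix [   0.51302474 -107.63246   ] yaw 22.692733650539115
```

View pics/w10.png

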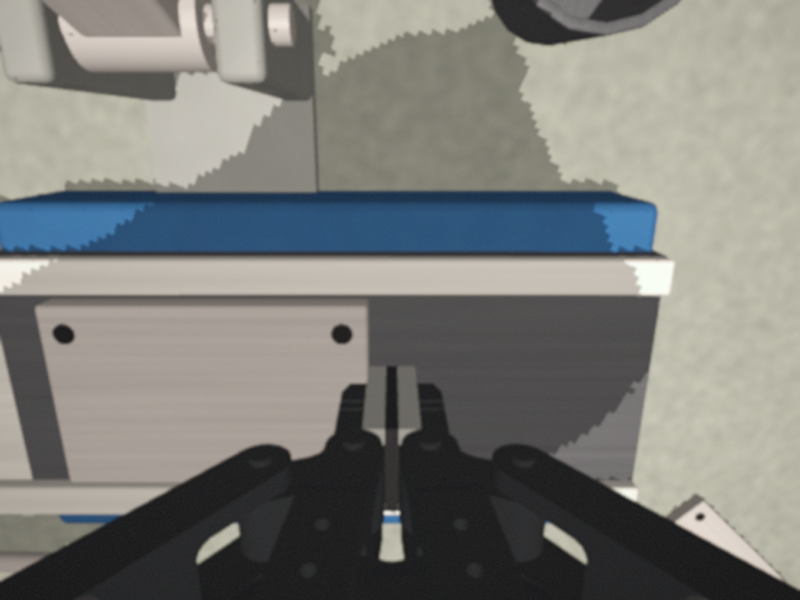

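The coupon is moving with the pads: its rear edge is now at column 368, against them. A 9 N vertical force suggests the tips graze the bed, so I raise 1.5 mm and go on.

{"fn": "send_rows", "kwargs": {
  "commands": [
    [0,0,-0.008,0,0,0,0],
    [0,-0.04,0,0,0,0,0],
    [0,-0.04,0,0,0,0,0],
    [0,-0.04,0,0,0,0,0]
  ]
}}

```text
time: 13.38
eef_pos: [0.5791, -0.0988, 0.2163]
orientation: [[0.923, 0.385, 0.0], [0.385, -0.923, -0.0], [0.0, 0.0, -1.0]]
contact_force: [1.4, -2.7, 2.3]
grip_width: -0.001
```

```bash
python3 -c "from st import *;st('w11')"
```

```text
13.375 [ 0.57906286 -0.09879611  0.21634985] [ 1.4 -2.7  2.3] force fix [ 0.28691107 -3.02437079]
fix [  0.38087587 -83.72889015] yaw 22.670775138185466
```

View pics/w11.png

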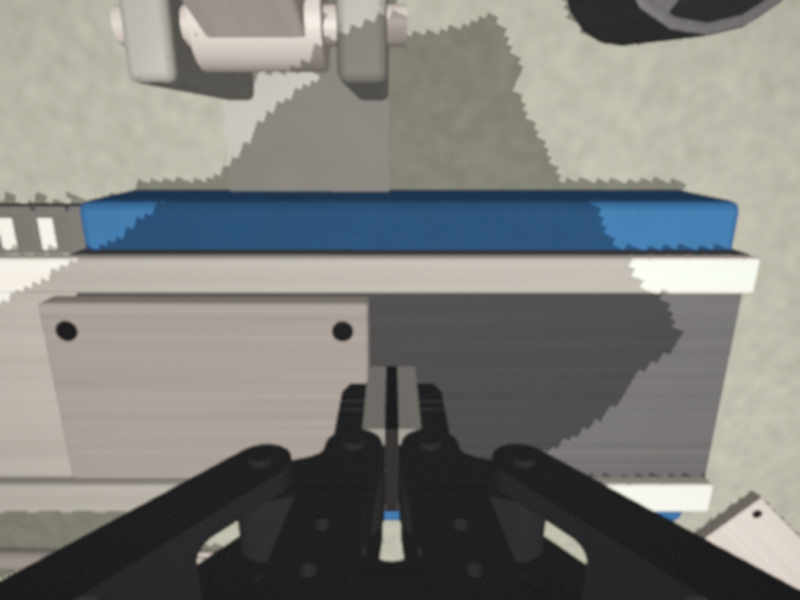

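{"fn": "send_rows", "kwargs": {
  "commands": [
    [0,-0.04,0,0,0,0,0],
    [0,-0.04,0,0,0,0,0],
    [0,-0.04,0,0,0,0,0]
  ]
}}

```text
time: 13.8
eef_pos: [0.5698, -0.0767, 0.2162]
orientation: [[0.923, 0.385, -0.0], [0.385, -0.923, 0.0], [-0.0, -0.0, -1.0]]
contact_force: [0.4, -1.2, 0.6]
grip_width: 0.003
```

{"fn": "send_rows", "kwargs": {
  "commands": [
    [0,-0.04,0,0,0,0,0],
    [0,-0.04,0,0,0,0,0],
    [0,-0.04,0,0,0,0,0],
    [0,-0.04,0,0,0,0,0],
    [0,-0.04,0,0,0,0,0],
    [0,-0.04,0,0,0,0,0],
    [0,-0.04,0,0,0,0,0],
    [0,-0.04,0,0,0,0,0]
  ]
}}

```text
time: 14.8
eef_pos: [0.5452, -0.0178, 0.2163]
orientation: [[0.923, 0.385, 0.0], [0.385, -0.923, -0.0], [-0.0, 0.0, -1.0]]
contact_force: [1.2, -2.0, -0.1]
grip_width: -0.004
```

```bash
python3 -c "from st import *;st('w12')"
```

```text
14.8 [ 0.54519691 -0.01775825  0.2163212 ] [ 1.2 -2.  -0.1] force fix [ 0.36520109 -2.29883821]
fix [0.41125231 4.10069809] yaw 22.660281125656564
```

View pics/w12.png

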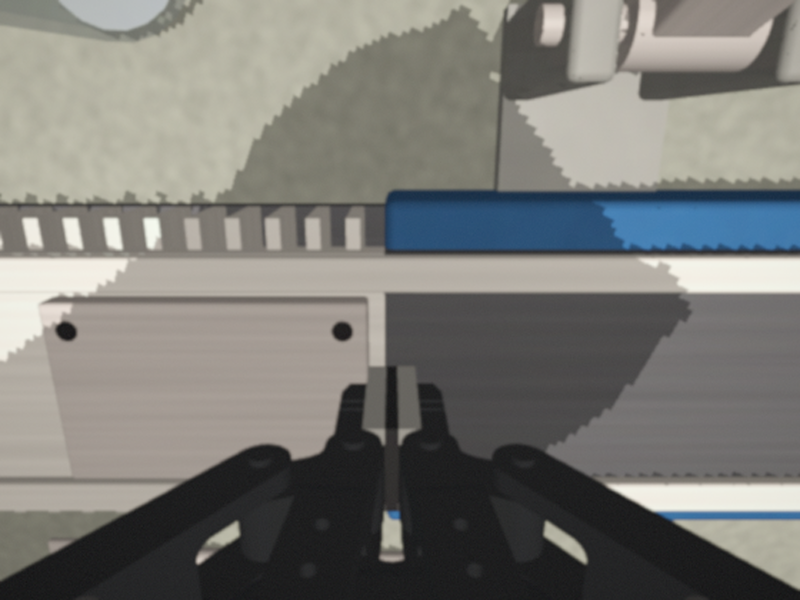

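{"fn": "send_rows", "kwargs": {
  "commands": [
    [0,-0.04,0,0,0,0,0],
    [0,-0.04,0,0,0,0,0],
    [0,-0.04,0,0,0,0,0],
    [0,-0.03,0,0,0,0,0],
    [0,-0.01,0,0,0,0,0],
    [0,-0.01,0,0,0,0,0]
  ]
}}

```text
time: 15.6
eef_pos: [0.5323, 0.0131, 0.2164]
orientation: [[0.923, 0.385, 0.0], [0.385, -0.923, -0.0], [0.0, 0.0, -1.0]]
contact_force: [1.4, -3.1, 0.9]
grip_width: -0.004
```

```bash
python3 -c "from st import *;st('w13')"
```

```text
15.6 [0.53229156 0.01312199 0.21635191] [ 1.4 -3.1  0.9] force fix [ 0.04771984 -3.39042667]
fix [ 0.42244149 37.56914462] yaw 22.65389819155957
```

View pics/w13.png

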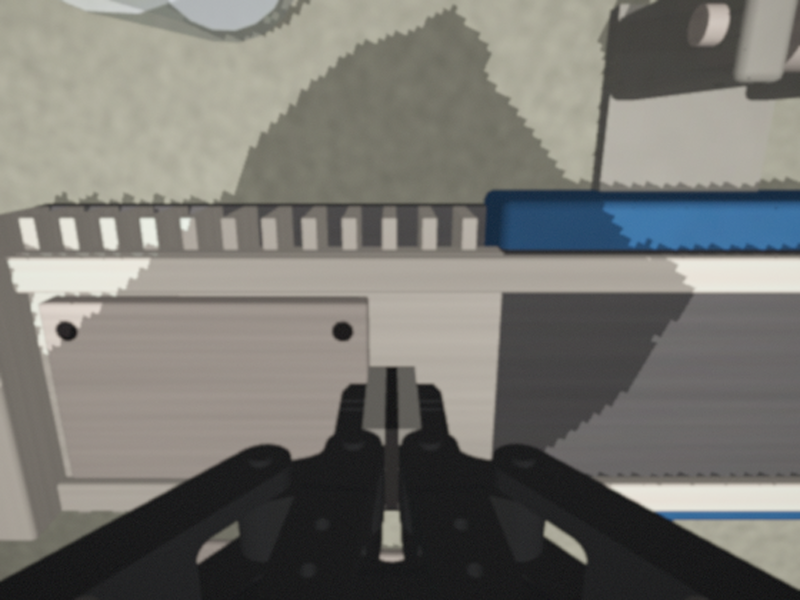

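A thin strip of bed is still visible before the stop at about (50,400), so a few mm remain. Closing it in 1 mm steps and watching the force.

{"fn": "send_rows", "kwargs": {
  "commands": [
    [0,-0.008,0,0,0,0,0],
    [0,-0.006,0,0,0,0,0],
    [0,-0.006,0,0,0,0,0]
  ]
}}

```text
time: 16.02
eef_pos: [0.5307, 0.0168, 0.2163]
orientation: [[0.923, 0.385, -0.0], [0.385, -0.923, -0.0], [-0.0, 0.0, -1.0]]
contact_force: [1.3, -2.6, 1.2]
grip_width: 0.002
```

{"fn": "send_rows", "kwargs": {
  "commands": [
    [0,-0.005,0,0,0,0,0],
    [0,-0.005,0,0,0,0,0]
  ]
}}

```text
time: 16.27
eef_pos: [0.53, 0.0187, 0.2163]
orientation: [[0.923, 0.385, -0.0], [0.385, -0.923, -0.0], [-0.0, 0.0, -1.0]]
contact_force: [1.6, -2.2, 2.1]
grip_width: -0.002
```

```bash
python3 -c "from st import *;st('w14')"
```

```text
16.275 [0.5299697  0.01871253 0.21629904] [ 1.6 -2.2  2.1] force fix [ 0.59761068 -2.62177705]
fix [ 0.43785795 43.62264799] yaw 22.65699753623561
```

View pics/w14.png

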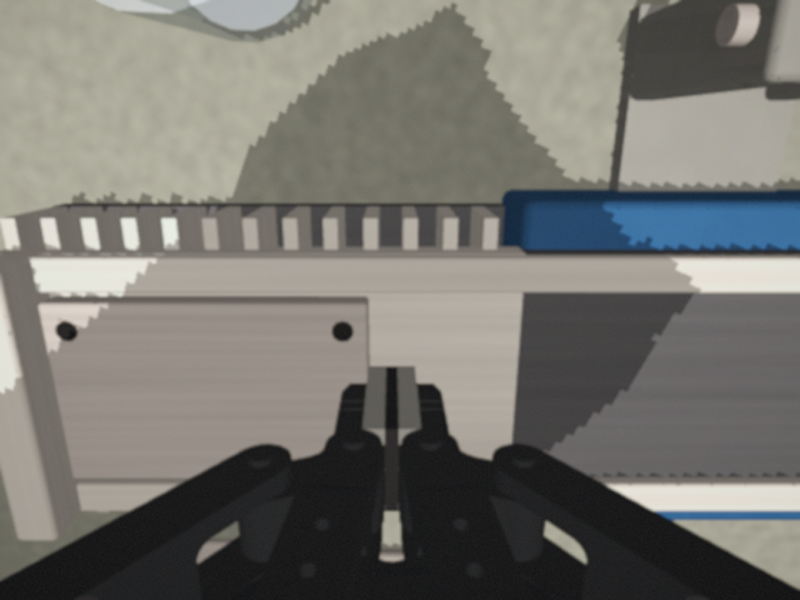

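Nearly touching, and the force is still only sliding friction (2.6 N). More small steps.

{"fn": "send_rows", "kwargs": {
  "commands": [
    [0,-0.005,0,0,0,0,0],
    [0,0,0,0,0,0,0]
  ]
}}

```text
time: 16.58
eef_pos: [0.5296, 0.0196, 0.2163]
orientation: [[0.923, 0.385, 0.0], [0.385, -0.923, -0.0], [-0.0, 0.0, -1.0]]
contact_force: [1.1, -2.7, 1.4]
grip_width: -0.003
```

{"fn": "send_rows", "kwargs": {
  "commands": [
    [0,-0.005,0,0,0,0,0],
    [0,0,0,0,0,0,0]
  ]
}}

```text
time: 16.82
eef_pos: [0.5294, 0.0199, 0.2164]
orientation: [[0.923, 0.385, 0.001], [0.385, -0.923, -0.001], [0.0, 0.001, -1.0]]
contact_force: [4.1, -7.0, -1.6]
grip_width: -0.0
```

{"fn": "send_rows", "kwargs": {
  "commands": [
    [0,-0.004,0,0,0,0,0],
    [0,0,0,0,0,0,0]
  ]
}}

```text
time: 17.08
eef_pos: [0.5293, 0.0202, 0.2165]
orientation: [[0.923, 0.384, 0.002], [0.384, -0.923, -0.002], [0.001, 0.002, -1.0]]
contact_force: [5.5, -10.6, -0.8]
grip_width: 0.002
```

```bash
python3 -c "from st import *;st('w15')"
```

```text
17.075 [0.52925257 0.0202031  0.21650792] [  5.5 -10.6  -0.8] force fix [  0.98241546 -11.9385523 ]
fix [ 0.35149921 45.27450143] yaw 22.593453483600285
```

View pics/w15.png

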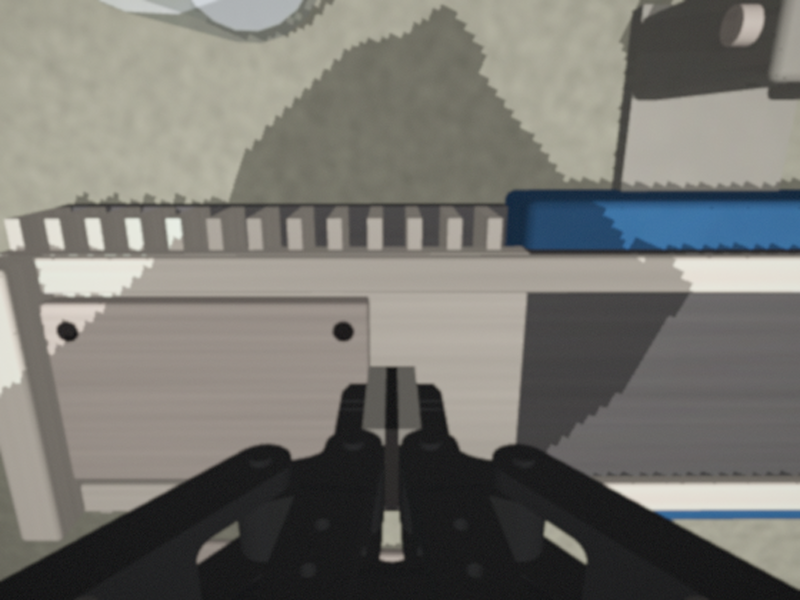

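The force rose to 12 N with no more travel and the coupon's front meets the stop, so it is home. Backing off, rising, and looking from above.

{"fn": "send_rows", "kwargs": {
  "commands": [
    [0,0.03,0,0,0,0,0],
    [0,0.04,0,0,0,0,0],
    [0,0,-0.15,0,0,0,0],
    [0,0,-0.25,0,0,0,0],
    [0,0,-0.25,0,0,0,0],
    [-0.1,0,-0.2,0,0,0,0],
    [-0.2,0,0,0,0,0,0],
    [-0.2,0,0,0,0,0,0],
    [0,0,0,0,0,0,0]
  ]
}}

```text
time: 18.25
eef_pos: [0.4402, -0.0313, 0.3863]
orientation: [[0.923, 0.384, -0.001], [0.384, -0.923, 0.003], [0.001, -0.003, -1.0]]
contact_force: [1.3, -0.3, 0.2]
grip_width: -0.001
```

Run:
```python
from st import *
st('w16')
p,d=r.capture('side'); cv2.imwrite('pics/s16.png',cv2.resize(p[150:340,160:400,::-1],None,fx=3.1,fy=3.1,interpolation=cv2.INTER_CUBIC))
```

```text
18.25 [ 0.44020478 -0.03130698  0.38628806] [ 1.3 -0.3  0.2] force fix [ 1.13327093 -0.76047564]
fix [-101.67652257   32.11857004] yaw 22.586187739409265
```

View pics/w16.png

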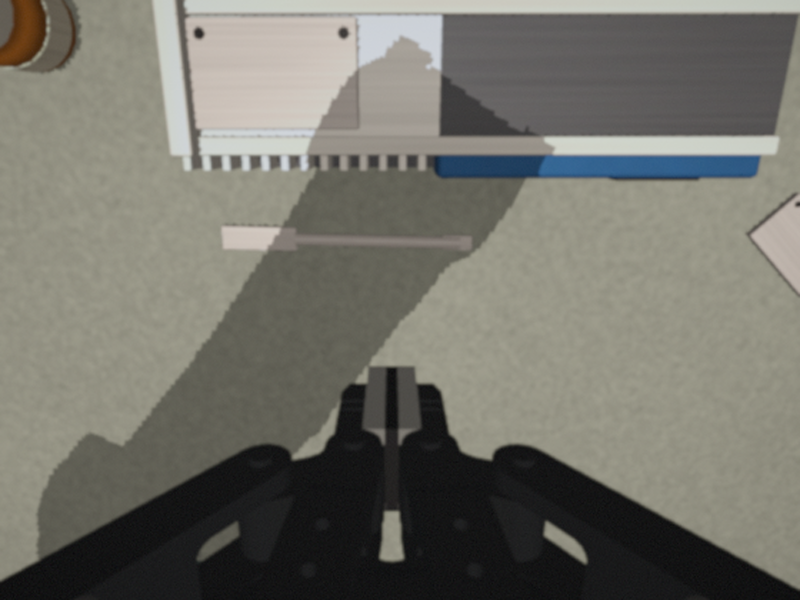

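View pics/s16.png

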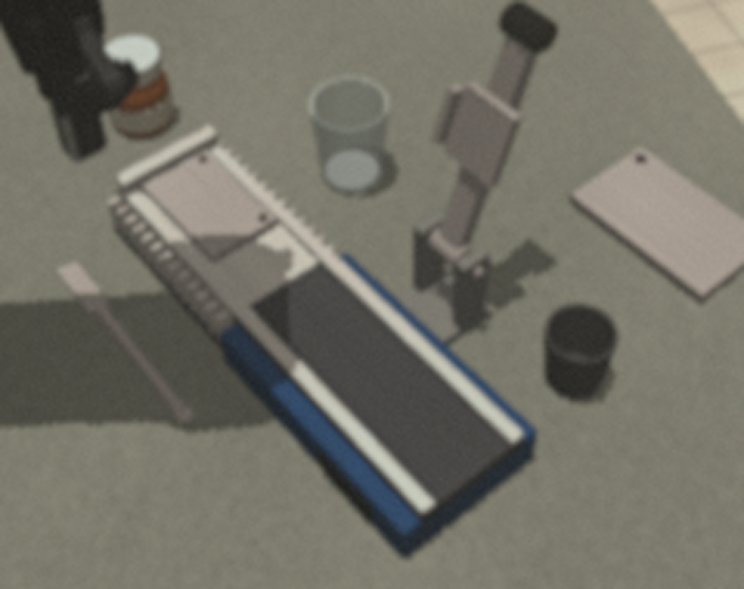

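Run:
```python
from h import *
k=.7;th=np.radians(22.7);t=np.array([.5464,-.0217]);F=np.array([[np.cos(th),-np.sin(th)],[np.sin(th),np.cos(th)]])
for n,q,z in [('rearA',(357,17),.048),('rearB',(357,128),.048),('frontA',(186,17),.048),('frontB',(196,128),.048),('seam',(442,70),.04)]:
    print(n,((ray('wrist',(q[0]+.5)*k-.5,(q[1]+.5)*k-.5,z)[:2]-t)@F*1e3).round(1))
```

```text
rearA [31.7 50.3]
rearB [-23.7  51.3]
frontA [ 31.6 139.6]
frontB [-23.8 140.2]
seam [6.9 4.5]
```

The coupon spans y = 50 to 140 mm, so it is home against the stop. Handing in.

```bash
python3 -c "
from cell import r
print(r.finish_job(), r.read_state()['time'])"
```

```text
the job is handed in; nothing more can be done
the job is handed in; nothing more can be done
```

The clamp bar now stands open, the coupon is at the end stop on the cooling shelf, and I handed the job in at about 18 s of the 54 s allowed.

- **Clamp bar:** I pinched the grip on its two ends and swung the bar up its arc to about 1.95 rad (worked out from the gripper's path), then let go. The last side view shows it still standing open.
- **Coupon:** I pushed it along the bed from behind with the fingers shut, until the force rose from about 3 N to 12 N with almost no further travel. The last wrist view puts its rear edge at y ≈ 50–51 mm and its front edge at about 140 mm, lying flat between the guides.
- **Surroundings:** The beaker, crucible, jar and spatula look unmoved in the last pictures. The robot had backed off and was touching nothing.

**Discrepancies:**
- **Bed contact:** The fingertips pressed on the bed with about 9 N early in the push. I raised the tool 1.5 mm and the force went away.
- **Fixture angle:** My estimates from the different views ranged from 21.3° to 22.8°. I worked with about 22.7° from the close wrist views, and the coupon's final position matched it to within 1–2 mm along the channel. Across it, the last view read about 4 mm towards the hinge, which I took as view error because the guides leave only 3 mm of play each side.

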